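# Hang heat sinks to dry on a balance bar

## Robot

A 7-joint arm with a two-finger parallel gripper is mounted at the origin on the work surface. World frame = base frame: x ahead of the robot, y to its left, z up, the work surface at z = 0. Lengths are in m, angles in rad, forces in N, time in s.
With the tool pointing down it reaches from about 0.425 to 0.875 m from the base axis. Payload 9.9 kg.
Tool frame: the origin (TCP) lies midway between the tips of the shut fingers; the grasp point (between the pads) lies 19 mm behind it; z points along the fingers, y is the direction in which the jaws open and shut (so a half turn about z gives the same grasp; the last joint's range is limited). The gripper opens to 85 mm and grips with 20 to 120 N. Pads are 22 mm wide; open, the fingers measure 114 mm over their backs; the gripper's body (76 mm by 85 mm) begins 54 mm behind the grasp point. The pads swing forward as they close: fully open they stand 13 mm farther back than shut.
Start: joints at [1.207, 0.576, 0.025, 1.437, -0.015, 1.129, -0.057], TCP at [0.186, -0.649, 0.231] pointing down, gripper open.
Joint ranges: [-2.76, 2.76], [-0.34, 2.15], [-1.52, 1.57], [0.19, 2.46], [-1.09, 4.23], [0.17, 1.99], [-2.82, 2.82]. Speed limits (rad/s): [2.22, 2.22, 3.01, 3.01, 3.14, 3.14, 3.14].

## Interface

Orientations are given as a rotation vector (axis times angle).
In Python, from rig import arm gives the robot as it stands.
- The arm moves only by the shell command python3 -m creep 'ROWS' [FORCE]. ROWS is text: rows parted by semicolons, each of 7 numbers parted by spaces: the shift along the tool's x, y, z in cm, then the turn, a rotation vector about the tool's x, y, z in degrees, then the finger opening in cm, from 0 to 8.54. A call has 1 to 12 rows; each row is the pose to reach, as a shift and turn from the pose commanded when the call began, along the tool's axes at that moment; what a row does not reach only later rows make up. A row lasts 1/12 s, in which the tool goes at most 41.7 mm and 7.16 degrees, less where a joint would pass 70% of its speed; a pose out of reach is approached as far as the arm can. A call with a gripper value outside its range is refused whole. The fingers move at their own pace and stop on an object; FORCE is the grip in N (left out, the last holds). Time passes only in rows, so rows that repeat a pose let the fingers close. It gives the time, the measured TCP pose, the force and the opening at its end, in the units of the state.
- arm.get_state(): the state, without advancing time (a new reading comes with each control period).
- arm.read_camera(name): name is "scene" or "top"; returns the picture (480x640x3 uint8, red, green, blue); there is no depth.
- arm.get_calibration(name): a dict with "fx", "fy", "cx", "cy" (pixels), "k1" (the pictures are not rectified: a ray, as slopes to the right and down, at radius r is drawn at 1 + k1 r^2 times it, then the intrinsics apply), "rvec" (rotation vector, rad) and "tvec" (3), from world to camera coordinates, as OpenCV has them. Camera axes: x right, y down, z forward; pixel columns grow to the right and rows downward; lengths in m; the calibration is good to about 2 mm. A picture is of the moment at which its call begins. get_calibration takes no time and is no camera call.
- arm.finish_job(): hands the job in, once; it reports no verdict.
The state is a dict: "t": time; "qpos": joint angles; "qd": joint speeds; "effort": joint torques, N m; "position": TCP position; "tcp_rot": TCP orientation; "wrist_force": force on the tool from outside, world axes, zero at the start; "ft_torque": the same for the moment, N m; "finger_gap": finger opening in m.
Only numpy, scipy, OpenCV 4.12 (cv2) and the standard library are available. Lean on these libraries where they do the work, as an engineer would, in place of code of your own. Each camera call takes 0.05 s, during which the arm holds its last target. There are 200 camera calls.

## Task

Freshly lacquered heat sinks are hung on the pivoting bar to dry; a small one already hangs at its left end. To keep the bar in balance, first hang the big black heat sink on the right-hand saddle and let go of it, then hang the silver one with the yellow grip on the left-hand saddle, each with its hook rod down in the saddle's notch, which is found by drawing the rod lightly along the saddle until it drops in. Touch gently, never let the bar tip onto its stops, leave both sinks hanging free and at rest with the bar level, and do not disturb the other things on the bench.

Things in the scene. Friction and masses are not known exactly. Their poses are not given: they have to be found in the camera images.
- stand: The balance rack, fixed to the bench: base plate 130 x 150 x 12 mm with a central post 34 mm wide. Origin at the centre of its underside; +y toward the bar's left end, +x away from the robot, z up. The bar's pivot lies 170 mm above the origin.
- bar_mid (a point): Pivot point in the middle of the blue bar; its axes turn with the bar. The bar is 12 mm (x) x 20 mm (z) and reaches 243 mm to either side along its own y (+y left). A small silver sink already hangs 215 mm out on the left, 45 (x) x 36 (y) mm, reaching 105 mm below the bar; leave it there.
- right_place (a point): On the bar, 142 mm right (-y) of the pivot, 26 mm above the bar's centre line: level of the flat, smooth top of the white right saddle, 20 mm wide, 104 mm long along the bar. Its one V notch, at the saddle's middle, is 12.6 mm wide, 13.5 mm deep. The saddle's place along the bar varies, unmeasured: the notch is 0 to 36 mm farther out along the bar than this point.
- left_place (a point): The same for the white left saddle: 102 mm left (+y) of the pivot, 26 mm up; notch 0 to 36 mm farther out than this point, unmeasured. A rod lying in a notch has its axis 4 mm below the saddle's top; on the flat top it is 4 mm above it, so it drops 8 mm on finding the notch, and the steep notch walls then stop it along the bar.
- bar (a joint): Tilt of the bar, rad: 0 level, positive with the left (+y) end down. A soft damped spring (3.5 Nm/rad) levels it: 1 N at 160 mm tilts it 0.046 rad, so the right saddle yields about 7 mm per N, the left 4 mm per N. Stops at +-0.20. It starts near +0.1 from the small sink's weight; with the big sink added it is near -0.1; with all three about level.
- heavy_grip (a point): Centre of the red grip of the big black heat sink, 168 mm above its underside: an upright block 12 (own x) x 24 (own y) mm, from 138 to 190 mm up, to be taken from above across its 12 mm. The sink is a finned block 66 (x) x 62 (y) x 50 mm high, 450 g with hanger, standing upright, z up. Its hanger wire rises at own x = -32 mm.
- heavy_rod (a point): Middle of the big black sink's hook rod: 8 mm thick, 64 mm long along own x, 34 mm below the grip centre, 80 mm clear above the sink; it will cross the bar. A lip at x = +32 mm turns down to 11 mm below its axis; the hook is open toward own +x: brought over the bar in own +x, lip above the saddle, sink below the bar, then lowered.
- light_grip (a point): Centre of the yellow grip of the silver heat sink, 168 mm above its underside: an upright block 12 (own x) x 24 (own y) mm, from 138 to 190 mm up, to be taken from above across its 12 mm. The sink is a finned block 66 (x) x 40 (y) x 50 mm high, 300 g with hanger, standing upright, z up. Its hanger wire rises at own x = -32 mm.
- light_rod (a point): Middle of the silver sink's hook rod: 8 mm thick, 64 mm long along own x, 34 mm below the grip centre, 80 mm clear above the sink; it will cross the bar. A lip at x = +32 mm turns down to 11 mm below its axis; the hook is open toward own +x: brought over the bar in own +x, lip above the saddle, sink below the bar, then lowered.
- spare: Bystander: small black finned heat sink without hanger, 45 x 45 x 28 mm, origin at its underside.
- driver: Bystander: screwdriver with orange handle, 170 mm long along own x, lying on the bench.
- jar: Bystander: small red jar with cork-coloured cap, 60 mm diameter, 75 mm high, origin at its underside.
- spool: Bystander: steel-coloured solder-spool ring, 56 mm diameter, 36 mm high, origin at its underside.
- meter: Bystander: orange hand multimeter lying flat, 150 x 85 x 45 mm, origin at its underside.
Things that resemble listed ones, but are neither listed nor needed, are in the scene too. Several things look just like the part that bears light_grip: the one meant starts farthest to the robot's left. Of the things that look like the part that bears heavy_grip, the larger one is meant.

How it is judged:
By the outcome, as a careful person would: the job done as asked, in the order asked, and still so for the second after the job is handed in, with the robot touching nothing.
It also fails if it takes over 67 s, if anything falls off the work surface, if the arm or the gripper's body presses on something with over 40 N, if the wrist force passes 120 N, or if a joint passes its speed limit or range.

## Working session

There is one attempt and no reset: what is moved stays moved. The work goes in short steps, Python scripts to look and compute and a shell command to move; the robot and the scene stay as the last step left them, time stands still between calls to the robot, and variables do not carry over. Pictures are saved under pics/ and viewed, about 8 in all and at most 12, crops included, and the job is handed in when it is done.

```bash
ls; mkdir -p pics; cat > h.py <<'E'
import numpy as np, cv2
from rig import arm
from scipy.spatial.transform import Rotation as R
def cal(n):
    c=arm.get_calibration(n); return c, R.from_rotvec(np.ravel(c["rvec"])).as_matrix(), np.ravel(c["tvec"])
def ray(n,u,v):
    c,M,t=cal(n); x=(u-c["cx"])/c["fx"]; y=(v-c["cy"])/c["fy"]; a,b=x,y
    for _ in range(20):
        s=1+c["k1"]*(a*a+b*b); a,b=x/s,y/s
    d=M.T@np.array([a,b,1]); return -M.T@t, d/np.linalg.norm(d)
def onz(n,u,v,z):
    o,d=ray(n,u,v); return o+d*(z-o[2])/d[2]
def tri(p,q):
    o1,d1=ray("scene",*p); o2,d2=ray("top",*q)
    A=np.c_[d1,-d2]; s=np.linalg.lstsq(A,o2-o1,rcond=None)[0]
    a,b=o1+d1*s[0],o2+d2*s[1]; return (a+b)/2, np.linalg.norm(a-b)
def proj(n,P):
    c,M,t=cal(n); p=M@np.asarray(P,float)+t; a,b=p[0]/p[2],p[1]/p[2]; s=1+c["k1"]*(a*a+b*b)
    return np.array([c["fx"]*a*s+c["cx"],c["fy"]*b*s+c["cy"]])
def snap(n,f):
    im=cv2.cvtColor(arm.read_camera(n),cv2.COLOR_RGB2BGR); cv2.imwrite(f"pics/{f}.png",im); return im
E
python3 - <<'E'
from h import *
np.set_printoptions(precision=4,suppress=True)
for n in("scene","top"):
    snap(n,n+"0"); c,M,t=cal(n); print(n,c["fx"],c["k1"],-M.T@t,M[2])
s=arm.get_state(); print(s); print(R.from_rotvec(s["tcp_rot"]).as_matrix())
E
```

```text
pics
scene 580.7399288417947 -0.01936337065952306 [1.2724 0.1335 1.2503] [-0.5365 -0.0645 -0.8414]
top 593.5202649864971 -0.02828135359319229 [0.3757 0.0451 1.553 ] [ 0.1245 -0.0202 -0.992 ]
{'t': 0.1, 'qpos': array([ 1.2072,  0.5764,  0.0249,  1.4378, -0.015 ,  1.129 , -0.0565]), 'qd': array([ 0.0017, -0.0003,  0.0009, -0.0019, -0.0011,  0.0013,  0.0006]), 'effort': array([  0.0052, -76.731 ,   2.2581, -28.6608,   0.0161,   0.0087,
        -0.    ]), 'position': array([ 0.1863, -0.6483,  0.2305]), 'tcp_rot': array([-3.1094, -0.4379,  0.0005]), 'wrist_force': array([0.146 , 0.0346, 0.3385]), 'ft_torque': array([-0.0305,  0.0037,  0.0449]), 'finger_gap': 0.08582065241170772}
[[ 0.9611  0.2762 -0.0005]
 [ 0.2762 -0.9611  0.0014]
 [-0.0001 -0.0015 -1.    ]]
```

View pics/scene0.png

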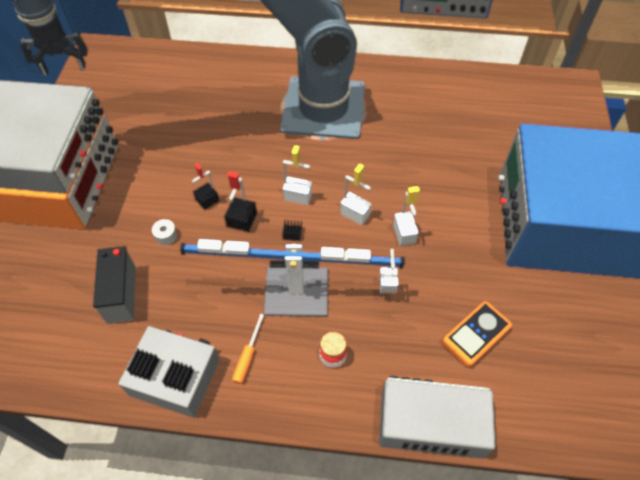

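View pics/top0.png

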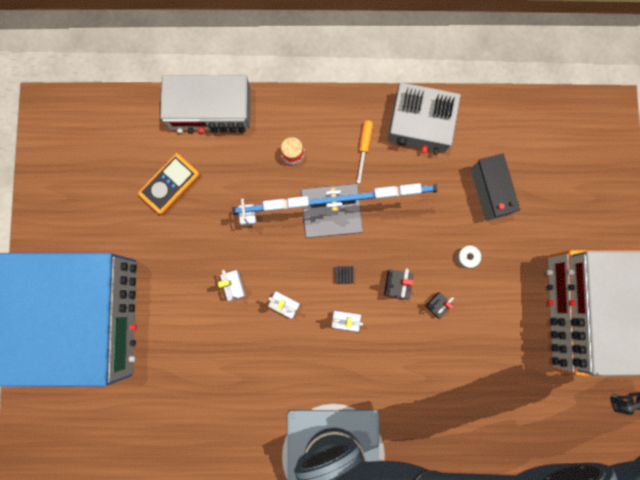

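Scene view: heavy at (240,213), its red grip (235,180); leftmost silver's yellow grip (413,195); bar from (183,248) to (402,262). Top view: heavy grip (407,282), light grip (224,284). I'll enlarge both.

```bash
python3 - <<'E'
from h import *
a=cv2.imread("pics/scene0.png")[145:305,175:435]; b=cv2.imread("pics/top0.png")[165:335,205:465]
cv2.imwrite("pics/c_scene.png",cv2.resize(a,None,fx=3,fy=3,interpolation=cv2.INTER_CUBIC))
cv2.imwrite("pics/c_top.png",cv2.resize(b,None,fx=3,fy=3,interpolation=cv2.INTER_CUBIC))
np.set_printoptions(precision=4,suppress=True)
for n in("scene","top"):
    im=cv2.imread(f"pics/{n}0.png"); h=cv2.cvtColor(im,cv2.COLOR_BGR2HSV); H,S,V=cv2.split(h)
    for k,m in dict(red=((H<6)|(H>174))&(S>170)&(V>90),yel=(H>22)&(H<34)&(S>150)&(V>90),blue=(H>98)&(H<118)&(S>130)&(V>60)).items():
        q,l,st,c=cv2.connectedComponentsWithStats(m.astype(np.uint8))
        print(n,k,[(st[i].tolist(),c[i].round(1).tolist()) for i in range(1,q) if 8<st[i][4]<3000])
E
```

```text
scene red [([81, 152, 5, 4, 16], [82.8, 153.3]), ([195, 163, 7, 13, 52], [198.3, 168.5]), ([228, 171, 11, 18, 137], [233.0, 179.1]), ([97, 185, 5, 3, 13], [99.3, 186.0]), ([500, 199, 5, 5, 23], [502.0, 200.8]), ([114, 249, 5, 6, 26], [116.0, 251.5]), ([321, 351, 25, 11, 92], [332.4, 357.4])]
scene yel [([292, 145, 7, 11, 37], [295.4, 150.5]), ([354, 164, 10, 10, 42], [358.7, 169.2]), ([408, 186, 12, 8, 47], [413.5, 189.9]), ([235, 347, 15, 32, 78], [241.4, 364.4])]
scene blue [([0, 0, 67, 82, 2337], [20.4, 50.3]), ([54, 0, 74, 34, 1974], [90.3, 15.9]), ([32, 47, 5, 8, 29], [33.9, 50.3]), ([607, 99, 18, 28, 306], [615.2, 109.1]), ([184, 246, 13, 6, 71], [190.0, 248.5]), ([249, 250, 71, 11, 343], [284.1, 254.4]), ([371, 258, 19, 6, 97], [380.1, 260.4]), ([396, 259, 5, 6, 27], [398.1, 261.3]), ([469, 323, 5, 5, 18], [471.3, 324.9]), ([476, 329, 4, 4, 15], [477.6, 330.4]), ([482, 334, 5, 5, 17], [483.6, 336.0])]
top red [([198, 127, 7, 6, 28], [201.0, 129.9]), ([422, 145, 6, 8, 35], [424.3, 149.0]), ([284, 152, 19, 9, 36], [293.9, 157.8]), ([547, 300, 7, 5, 26], [549.9, 302.1]), ([570, 300, 5, 6, 25], [572.0, 302.4]), ([444, 303, 6, 6, 10], [446.8, 305.6]), ([131, 325, 6, 5, 26], [133.1, 327.0])]
top yel [([218, 281, 12, 7, 30], [222.2, 284.4])]
top blue [([162, 175, 3, 4, 11], [163.1, 176.4]), ([167, 180, 4, 3, 10], [168.2, 181.0]), ([172, 184, 3, 4, 10], [173.0, 185.5]), ([423, 187, 11, 5, 41], [428.0, 188.7]), ([310, 193, 64, 12, 266], [340.6, 198.8]), ([246, 206, 16, 5, 53], [254.1, 208.5]), ([235, 209, 6, 4, 20], [237.3, 210.4])]
```

View pics/c_scene.png

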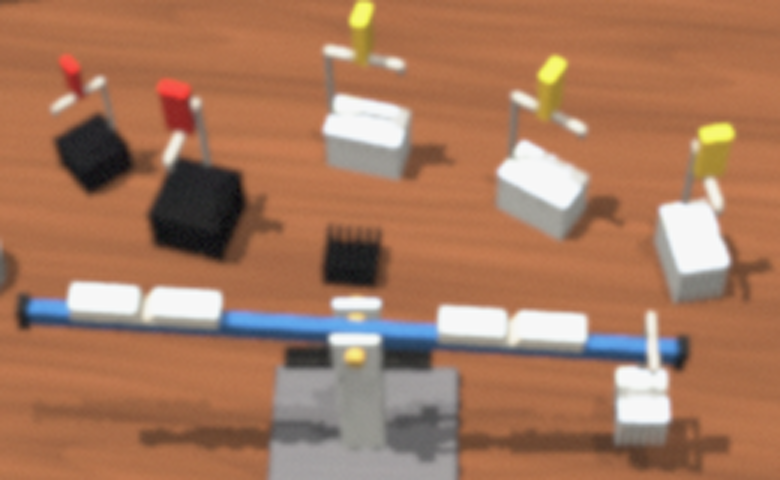

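View pics/c_top.png

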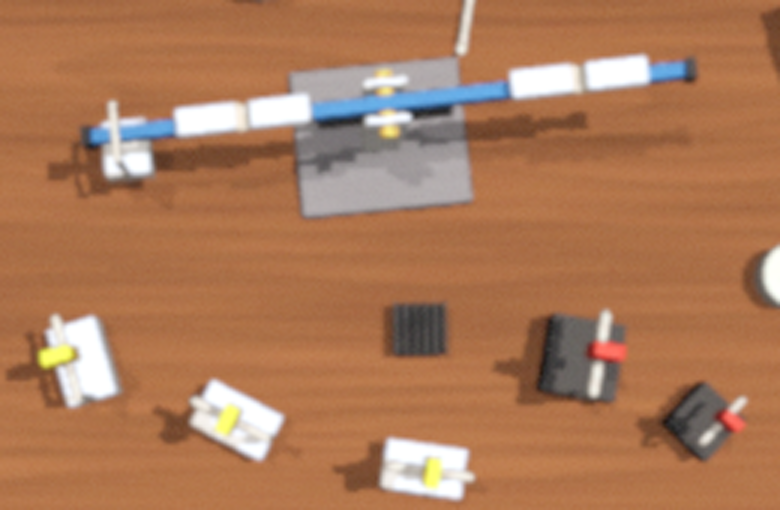

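Scene crop: notches at about (224,246.7) and (346,254.3), hanger wires of both wanted sinks on the robot's side, lips away from it. Top crop: notches (398.3,190.7) and (285.7,203.3), heavy grip (407.3,282.3), light grip (224,283.7).

```bash
python3 - <<'E'
from h import *
np.set_printoptions(precision=4,suppress=True)
S=lambda x,y:(175+x/3,145+y/3); T=lambda x,y:(205+x/3,165+y/3)
for k,a,b in [("Rnotch",(147,305),(580,77)),("Lnotch",(513,328),(242,115)),("barR",(22,312),(690,70)),("barL",(683,350),(88,135)),("hgrip",(175,90),(607,352)),("lgrip",(716,135),(57,356)),("hlip",(172,160),(605,315)),("hwire",(197,103),(595,395)),("llip",(716,205),(57,320)),("lwire",(695,147),(75,402))]:
    p,e=tri(S(*a),T(*b)); print(k,p,e)
for k,s,t,z in [("hgrip top",(175,88),(607,352),.19),("lgrip top",(716,130),(57,356),.19),("hlip",(172,160),(605,315),.136),("hwire",(197,103),(595,395),.136),("llip",(716,205),(57,320),.136),("lwire",(695,147),(75,402),.136)]:
    print(k,onz("scene",*S(*s),z),onz("top",*T(*t),z))
for c in [(290,75),(458,60),(470,200),(303,217)]: print("base",onz("top",*T(*c),.012))
E
```

```text
Rnotch [ 0.6407 -0.1452  0.2016] 0.0058980146486772795
Lnotch [0.6157 0.1161 0.1761] 0.0035971231804785924
barR [ 0.649  -0.2351  0.1894] 0.002670563957356034
barL [0.6043 0.2406 0.149 ] 0.00493470779241042
hgrip [ 0.4294 -0.1666  0.1816] 0.0026751004209119096
lgrip [0.4276 0.2568 0.1811] 0.004089714707927149
hlip [ 0.4607 -0.1714  0.1309] 0.006619252347178461
hwire [ 0.3971 -0.1632  0.1259] 0.006091200459425906
llip [0.4581 0.2645 0.1317] 0.0034126972794693206
lwire [0.3934 0.2492 0.1201] 0.00023640316998733204
hgrip top [ 0.434  -0.1632  0.19  ] [ 0.4293 -0.1666  0.19  ]
lgrip top [0.4295 0.2577 0.19  ] [0.4274 0.2534 0.19  ]
hlip [ 0.4643 -0.1667  0.136 ] [ 0.4609 -0.174   0.136 ]
hwire [ 0.4049 -0.1575  0.136 ] [ 0.3974 -0.1648  0.136 ]
llip [0.461  0.2657 0.136 ] [0.4579 0.2622 0.136 ]
lwire [0.4057 0.2477 0.136 ] [0.3932 0.2469 0.136 ]
base [0.6801 0.0805 0.012 ]
base [ 0.6936 -0.0676  0.012 ]
base [ 0.5691 -0.0768  0.012 ]
base [0.5543 0.069  0.012 ]
```

```bash
cat >> h.py <<'E'
def go(x,y,z,yaw):  # yaw: desired world heading (deg) of tool y (mod 180); prints shift cm, turn deg
    s=arm.get_state(); M=R.from_rotvec(s["tcp_rot"]).as_matrix(); d=M.T@(np.array([x,y,z])-s["position"])*100
    cur=np.degrees(np.arctan2(M[1,1],M[0,1])); dy=(yaw-cur+90)%180-90
    t=R.from_matrix(M.T@R.from_euler("z",dy,degrees=True).as_matrix()@np.c_[M[:,0],M[:,1],M[:,2]])
    V=R.from_euler("z",cur+dy,degrees=True).as_matrix(); yv=V[:,0]; T=np.c_[np.cross(yv,[0,0,-1]),yv,[0,0,-1]]
    print("shift",d.round(2),"turn",R.from_matrix(M.T@T).as_rotvec(degrees=True).round(2),"yaw",round(cur,2))
E
python3 -c "
from h import *
go(.430,-.166,.27,-8.5)"
```

```text
shift [ 36.74 -39.63  -3.89] turn [-8.000e-02 -5.000e-02 -6.547e+01] yaw -73.97
```

```bash
python3 -m creep '1.2 -1.3 -2 0 0 -2 8.5; 3.7 -4 -4 0 0 -7 8.5; 6.4 -7 -4 0 0 -12 8.5; 9.2 -10 -4 0 0 -18 8.5; 12 -13 -4 0 0 -24 8.5; 14.8 -16 -4 0 0 -30 8.5; 17.6 -19 -4 0 0 -36 8.5; 20.4 -22 -4 0 0 -42 8.5; 23.2 -25 -4 0 0 -48 8.5; 26 -28 -4 0 0 -54 8.5; 28.8 -31 -4 0 0 -58 8.5; 31 -33.4 -4 0 0 -61 8.5' 60
python3 -c "
from h import *
go(.430,-.166,.27,-8.5)"
```

```text
t: 1.1
position: [0.393, -0.2391, 0.2714]
tcp_rot: [-2.452, -1.963, -0.001]
wrist_force: [0.7, -0.7, -0.1]
finger_gap: 0.085
shift [7.94 2.01 0.14] turn [ 0.01 -0.03 -4.14] yaw -12.64
```

```bash
python3 -m creep '2.5 0.6 0 0 0 -1.5 8.5; 5 1.3 0 0 0 -3 8.5; 7 1.8 0 0 0 -4 8.5; 7.9 2 0 0 0 -4 8.5; 7.9 2 0 0 0 -4 8.5' 
python3 - <<'E'
from h import *
a=snap("scene","s1"); b=snap("top","t1")
p=a[130:230,180:300]; q=b[230:330,340:460]
cv2.imwrite("pics/c1.png",np.hstack([cv2.resize(p,(396,330),interpolation=2),cv2.resize(q,(396,330),interpolation=2)]))
go(.430,-.166,.149,-8.5)
E
```

```text
t: 1.52
position: [0.43, -0.1678, 0.2712]
tcp_rot: [-2.385, -2.044, -0.001]
wrist_force: [-0.2, -0.1, -0.0]
finger_gap: 0.085
shift [ 0.47  0.06 12.21] turn [-0.04  0.03 -0.52] yaw -9.02
```

View pics/c1.png

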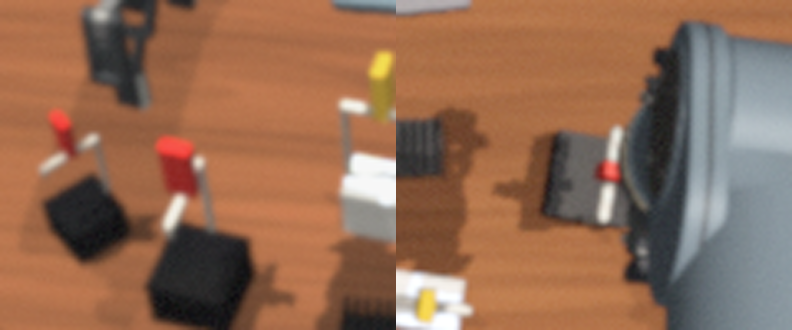

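Left: the grip at about (233,177) and the fingers at (215,148); right: the gripper still hides part of the grip at (405,281). I'll check that against the projected TCP.

```bash
python3 - <<'E'
from h import *
s=arm.get_state(); print(s["t"],s["position"]); print(proj("scene",s["position"]),proj("top",s["position"]),proj("scene",[.43,-.166,.19]),proj("top",[.43,-.166,.19]),proj("scene",[.43,-.166,.168]))
E
```

```text
1.6167 [ 0.42878469 -0.17055121  0.27110262]
[226.03125521 149.13949076] [414.92538222 281.07462789] [232.50773777 172.89907478] [407.06356983 282.03520331] [233.67349266 178.79607874]
```

```bash
python3 -m creep '0.3 0 1.5 0 0 -0.5 8.5; 0.45 0 4 0 0 -0.5 8.5; 0.45 0.06 6.5 0 0 -0.5 8.5; 0.45 0.06 9 0 0 -0.5 8.5; 0.45 0.06 11 0 0 -0.5 8.5; 0.45 0.06 12.1 0 0 -0.5 8.5; 0.45 0.06 12.1 0 0 -0.5 8.5; 0.45 0.06 12.1 0 0 -0.5 8.5' 
python3 -c "
from h import *
go(.430,-.166,.149,-8.5); print(arm.get_state()['position'],arm.get_state()['wrist_force'])"
```

```text
t: 2.28
position: [0.4298, -0.1665, 0.1501]
tcp_rot: [-2.381, -2.048, 0.002]
wrist_force: [-0.0, 0.8, 0.6]
finger_gap: 0.0853
shift [0.06 0.01 0.11] turn [-0.09  0.01 -0.09] yaw -8.59
[ 0.42982565 -0.16654385  0.15005396] [-0.01718102  0.83534268  0.59259056]
```

```bash
python3 -m creep '0 0 0 0 0 0 4; 0 0 0 0 0 0 2.5; 0 0 0 0 0 0 2; 0 0 0 0 0 0 1.5; 0 0 0 0 0 0 1; 0 0 0 0 0 0 0.6; 0 0 0 0 0 0 0.6; 0 0 0 0 0 0 0.6; 0 0 0 0 0 0 0.6; 0 0 0 0 0 0 0.6' 60
python3 -m creep '0 0 -0.5 0 0 0 0.5; 0 0 -1.5 0 0 0 0.5; 0 0 -3 0 0 0 0.5; 0 0 -5 0 0 0 0.5; 0 0 -7 0 0 0 0.5; 0 0 -9 0 0 0 0.5; 0 0 -10.5 0 0 0 0.5; 0 0 -11 0 0 0 0.5; 0 0 -11 0 0 0 0.5; 0 0 -11 0 0 0 0.5; 0 0 -11 0 0 0 0.5' 
python3 - <<'E'
from h import *
a=snap("scene","s2"); b=snap("top","t2")
p=a[100:250,160:310]; q=b[210:360,320:470]
cv2.imwrite("pics/c2.png",np.hstack([cv2.resize(p,(396,396),interpolation=2),cv2.resize(q,(396,396),interpolation=2)]))
s=arm.get_state(); print(s["position"],s["wrist_force"],s["ft_torque"],s["finger_gap"]); M=R.from_rotvec(s["tcp_rot"]).as_matrix(); print(M)
E
```

```text
t: 3.12
position: [0.431, -0.1652, 0.1505]
tcp_rot: [2.379, 2.051, 0.001]
wrist_force: [1.2, 0.9, 2.9]
finger_gap: 0.0111
t: 4.03
position: [0.4298, -0.1652, 0.2591]
tcp_rot: [-2.378, -2.05, 0.002]
wrist_force: [-0.4, -0.4, -5.0]
finger_gap: 0.0115
[ 0.43000392 -0.16516199  0.25923805] [ 0.01929668 -1.16887412 -4.44512243] [0.04677749 0.04597519 0.00859213] 0.011161425425538904
[[ 1.47162160e-01  9.89110342e-01 -2.00725548e-03]
 [ 9.89112280e-01 -1.47160934e-01  7.46403083e-04]
 [ 4.42885418e-04 -2.09524334e-03 -9.99997707e-01]]
```

View pics/c2.png

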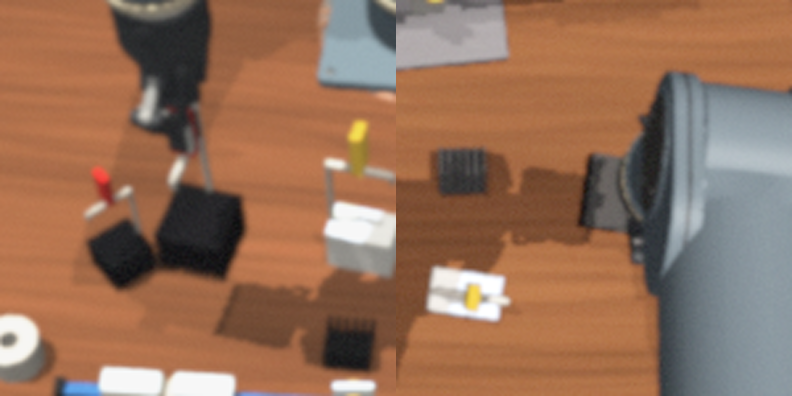

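The heavy sink is held straight (grip hidden between the fingers, 4.4 N weight) and clear of the bench. Next I stage it in front of the bar.

```bash
cat >> h.py <<'E'
A=np.radians(5.4); ex=np.array([np.cos(A),np.sin(A)]); ey=np.array([-np.sin(A),np.cos(A)]); Mid=np.array([.626,.002])
def bar(a,b,z): # go to stand coords: a along x, b along y
    p=Mid+a*ex+b*ey; go(p[0],p[1],z,5.4)
def st():
    s=arm.get_state(); d=s["position"][:2]-Mid; f=s["wrist_force"]
    print("t %.2f a %.4f b %.4f z %.4f | Fx %.2f Fy %.2f Fz %.2f gap %.4f"%(s["t"],d@ex,d@ey,s["position"][2],f[:2]@ex,f[:2]@ey,f[2],s["finger_gap"]))
E
python3 -c "
from h import *
st();bar(-.10,-.141,.253);bar(0,-.141,.253)"
```

```text
t 4.13 a -0.2109 b -0.1480 z 0.2592 | Fx -0.09 Fy -1.17 Fz -4.45 gap 0.0112
shift [ 3.33 10.6   0.6 ] turn [ -0.12  -0.04 -13.86] yaw -8.46
shift [ 5.73 20.31  0.58] turn [ -0.12  -0.04 -13.86] yaw -8.46
```

```bash
python3 -m creep '0.2 0.6 0.1 0 0 -1.5 0.5; 0.6 2 0.3 0 0 -4 0.5; 1.1 3.5 0.5 0 0 -6 0.5; 1.6 5 0.6 0 0 -8 0.5; 2.1 6.5 0.6 0 0 -10 0.5; 2.6 8 0.6 0 0 -12 0.5; 3 9.4 0.6 0 0 -13.5 0.5; 3.3 10.4 0.6 0 0 -13.9 0.5; 3.3 10.6 0.6 0 0 -13.9 0.5; 3.3 10.6 0.6 0 0 -13.9 0.5; 3.3 10.6 0.6 0 0 -13.9 0.5' 
python3 -c "
from h import *
st();bar(-.10,-.141,.253);bar(0,-.141,.253)"
```

```text
t: 5.05
position: [0.5396, -0.1484, 0.2539]
tcp_rot: [-2.114, -2.323, 0.001]
wrist_force: [-0.7, 0.1, -4.6]
finger_gap: 0.0112
t 5.05 a -0.1002 b -0.1416 z 0.2539 | Fx -0.72 Fy 0.16 Fz -4.62 gap 0.0112
shift [0.06 0.02 0.09] turn [-0.08 -0.01  0.  ] yaw 5.4
shift [ 0.06 10.02  0.07] turn [-0.08 -0.01  0.  ] yaw 5.4
```

```bash
python3 -m creep '0 0.4 0 0 0 0 0.5; 0 1.4 0 0 0 0 0.5; 0.05 2.8 0 0 0 0 0.5; 0.05 4.2 0 0 0 0 0.5; 0.05 5.6 0 0 0 0 0.5; 0.05 7 0 0 0 0 0.5; 0.05 8.2 0 0 0 0 0.5; 0.05 9.2 0 0 0 0 0.5; 0.05 9.8 0 0 0 0 0.5; 0.05 10 0 0 0 0 0.5; 0.05 10 0 0 0 0 0.5; 0.05 10 0 0 0 0 0.5' 
python3 - <<'E'
from h import *
st()
a=snap("scene","s3"); b=snap("top","t3")
p=a[150:300,170:320]; q=b[140:290,320:470]
cv2.imwrite("pics/c3.png",np.hstack([cv2.resize(p,(400,400),interpolation=2),cv2.resize(q,(400,400),interpolation=2)]))
bar(0,-.141,.229); st()
E
```

```text
t: 6.05
position: [0.6394, -0.1384, 0.2542]
tcp_rot: [-2.114, -2.324, 0.001]
wrist_force: [0.0, 0.5, -4.8]
finger_gap: 0.0109
t 6.05 a 0.0002 b -0.1410 z 0.2542 | Fx 0.07 Fy 0.54 Fz -4.84 gap 0.0109
shift [ 0.02 -0.    2.54] turn [-0.02  0.01  0.01] yaw 5.41
t 6.15 a 0.0000 b -0.1412 z 0.2544 | Fx -0.40 Fy 0.50 Fz -4.19 gap 0.0113
```

View pics/c3.png

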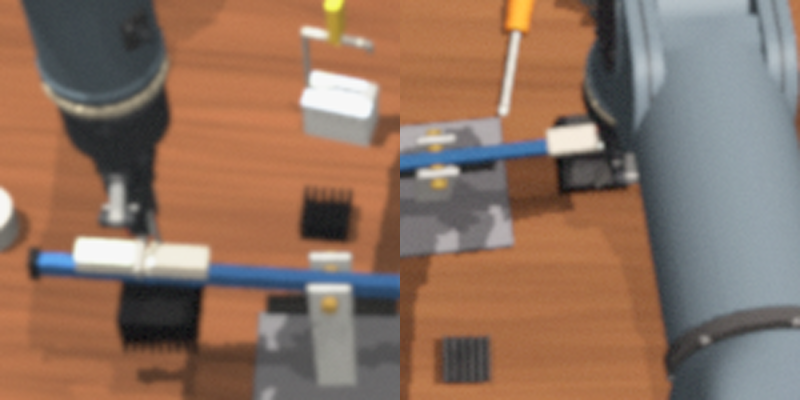

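```bash
python3 - <<'E'
from h import *
for n,a,b,z in [("lip",.032,-.141,.2375),("lipbot",.032,-.141,.2265),("rodmid",0,-.141,.2375),("rodwire",-.032,-.141,.2375),("wirebot",-.032,-.141,.154),("gripctr",0,-.141,.2715),("tcp",0,-.141,.254),("saddletop",0,-.141,.2085),("saddlefar front",.01,-.141,.2085)]:
    p=Mid+a*ex+b*ey; print(n,((proj("scene",[*p,z])-[170,150])*400/150).round())
a=cv2.imread("pics/s3.png")[200:260,190:265]; cv2.imwrite("pics/c4.png",cv2.resize(a,None,fx=8,fy=8,interpolation=2))
E
```

```text
lip [138. 267.]
lipbot [140. 275.]
rodmid [143. 232.]
rodwire [147. 199.]
wirebot [161. 255.]
gripctr [137. 208.]
tcp [140. 221.]
saddletop [148. 252.]
saddlefar front [147. 263.]
```

View pics/c4.png

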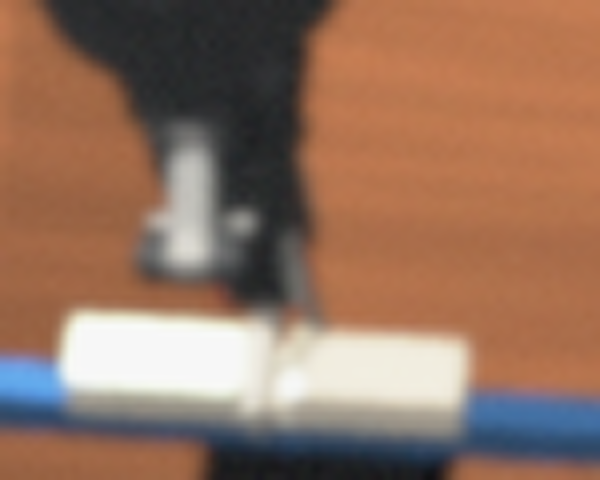

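Rod hangs over the saddle, its band at c4 x≈258, and the notch gap (x≈250-300) lies nearly below it once parallax is accounted for, so b≈-0.141..-0.148. I'll lower onto the flat 9 mm further inward and draw outward.

```bash
python3 -m creep '0.3 0 0.2 0 0 0 0.5; 0.7 0 0.7 0 0 0 0.5; 0.9 0 1.2 0 0 0 0.5; 0.9 0 1.7 0 0 0 0.5; 0.9 0 2.1 0 0 0 0.5; 0.9 0 2.4 0 0 0 0.5; 0.9 0 2.4 0 0 0 0.5; 0.9 0 2.4 0 0 0 0.5' ; python3 -c "
from h import *
st()"
python3 -m creep '0 0 0.2 0 0 0 0.5; 0 0 0.4 0 0 0 0.5; 0 0 0.6 0 0 0 0.5; 0 0 0.8 0 0 0 0.5; 0 0 0.8 0 0 0 0.5; 0 0 0.8 0 0 0 0.5; 0 0 0.8 0 0 0 0.5'; python3 - <<'E'
from h import *
for i in range(4): st(); snap("scene","d%d"%i)
E
```

```text
t: 6.82
position: [0.6389, -0.1296, 0.23]
tcp_rot: [-2.114, -2.324, 0.0]
wrist_force: [-0.6, -0.4, -4.7]
finger_gap: 0.0113
t 6.82 a 0.0005 b -0.1322 z 0.2300 | Fx -0.60 Fy -0.39 Fz -4.71 gap 0.0113
t: 7.4
position: [0.6389, -0.1294, 0.2223]
tcp_rot: [-2.114, -2.324, 0.0]
wrist_force: [-0.4, -1.1, -3.0]
finger_gap: 0.0117
t 7.40 a 0.0005 b -0.1320 z 0.2223 | Fx -0.45 Fy -1.07 Fz -3.02 gap 0.0117
t 7.45 a 0.0005 b -0.1320 z 0.2224 | Fx -0.35 Fy -1.35 Fz -3.94 gap 0.0111
t 7.50 a 0.0005 b -0.1320 z 0.2224 | Fx -0.65 Fy -0.96 Fz -2.70 gap 0.0112
t 7.55 a 0.0005 b -0.1320 z 0.2224 | Fx -0.69 Fy -1.36 Fz -2.76 gap 0.0113
```

```bash
cat > s.py <<'E'
from h import *
r=[]
for i in range(4):
    s=arm.get_state(); f=s["wrist_force"]; r.append([f[:2]@ex,f[:2]@ey,f[2]]); arm.read_camera("scene")
st(); print("mean F",np.mean(r,0).round(2))
E
python3 -m creep '-0.1 0 0 0 0 0 0.5; -0.2 0 0 0 0 0 0.5; -0.3 0 0 0 0 0 0.5; -0.4 0 0 0 0 0 0.5; -0.5 0 0 0 0 0 0.5; -0.6 0 0 0 0 0 0.5'; python3 s.py
python3 -m creep '-0.1 0 0 0 0 0 0.5; -0.2 0 0 0 0 0 0.5; -0.3 0 0 0 0 0 0.5; -0.4 0 0 0 0 0 0.5'; python3 s.py
```

```text
t: 8.1
position: [0.6396, -0.1353, 0.2223]
tcp_rot: [-2.114, -2.324, -0.0]
wrist_force: [-0.9, 0.5, -3.6]
finger_gap: 0.0117
t 8.30 a 0.0006 b -0.1383 z 0.2223 | Fx -0.23 Fy 0.13 Fz -3.41 gap 0.0113
mean F [-0.41  0.22 -3.46]
t: 8.63
position: [0.64, -0.1394, 0.2223]
tcp_rot: [-2.114, -2.324, -0.0]
wrist_force: [-0.3, 0.9, -2.9]
finger_gap: 0.0113
t 8.83 a 0.0005 b -0.1424 z 0.2223 | Fx -0.59 Fy -0.36 Fz -2.83 gap 0.0112
mean F [-0.28  0.13 -3.06]
```

```bash

python3 -m creep '-0.1 0 0 0 0 0 0.5; -0.2 0 0 0 0 0 0.5; -0.3 0 0 0 0 0 0.5; -0.3 0 0 0 0 0 0.5'; python3 s.py
python3 -m creep '-0.1 0 0 0 0 0 0.5; -0.2 0 0 0 0 0 0.5; -0.3 0 0 0 0 0 0.5; -0.3 0 0 0 0 0 0.5'; python3 s.py
```

```text
t: 9.17
position: [0.6401, -0.1428, 0.2221]
tcp_rot: [-2.114, -2.324, 0.001]
wrist_force: [0.5, -1.1, -4.0]
finger_gap: 0.0111
t 9.37 a 0.0005 b -0.1454 z 0.2223 | Fx -0.24 Fy -1.38 Fz -3.29 gap 0.0110
mean F [-0.12 -1.23 -3.27]
t: 9.7
position: [0.6405, -0.1444, 0.2222]
tcp_rot: [-2.112, -2.324, -0.001]
wrist_force: [-0.9, 2.7, -5.1]
finger_gap: 0.0115
t 9.90 a 0.0007 b -0.1472 z 0.2222 | Fx -0.11 Fy 2.98 Fz -5.13 gap 0.0111
mean F [-0.03  2.81 -4.69]
```

Fy rose to 2.8 N and the vertical load returned to the sink's weight: the rod has dropped in. Now I lower, following the notch's arc.

```bash

python3 -m creep '0.1 0 0.1 0 0 0 0.5; 0.1 0 0.3 0 0 0 0.5; 0.05 0 0.5 0 0 0 0.5; 0.05 0 0.7 0 0 0 0.5; 0 0 0.9 0 0 0 0.5; 0 0 1.1 0 0 0 0.5; -0.05 0 1.3 0 0 0 0.5; -0.1 0 1.5 0 0 0 0.5; -0.1 0 1.5 0 0 0 0.5; -0.1 0 1.5 0 0 0 0.5'; python3 s.py
```

```text
t: 10.73
position: [0.6407, -0.1464, 0.2073]
tcp_rot: [2.114, 2.324, 0.0]
wrist_force: [0.5, -0.8, -1.9]
finger_gap: 0.0112
t 10.93 a 0.0006 b -0.1491 z 0.2074 | Fx -0.16 Fy -0.92 Fz -2.34 gap 0.0114
mean F [ 0.11 -0.37 -1.94]
```

```bash

python3 -m creep '0 0 0.2 0 0 0 0.5; 0 0 0.4 0 0 0 0.5; -0.05 0 0.6 0 0 0 0.5; -0.1 0 0.8 0 0 0 0.5; -0.1 0 1 0 0 0 0.5; -0.15 0 1.2 0 0 0 0.5; -0.15 0 1.35 0 0 0 0.5; -0.15 0 1.35 0 0 0 0.5; -0.15 0 1.35 0 0 0 0.5'; python3 s.py
python3 - <<'E'
from h import *
a=snap("scene","s5")[180:300,165:325]; cv2.imwrite("pics/c5.png",cv2.resize(a,None,fx=5,fy=5,interpolation=2))
E
```

```text
t: 11.68
position: [0.6408, -0.148, 0.1938]
tcp_rot: [2.114, 2.324, -0.0]
wrist_force: [1.1, -2.5, 0.8]
finger_gap: 0.0111
t 11.88 a 0.0006 b -0.1507 z 0.1939 | Fx 0.36 Fy -2.90 Fz 0.45 gap 0.0113
mean F [ 0.53 -3.2   0.97]
```

View pics/c5.png

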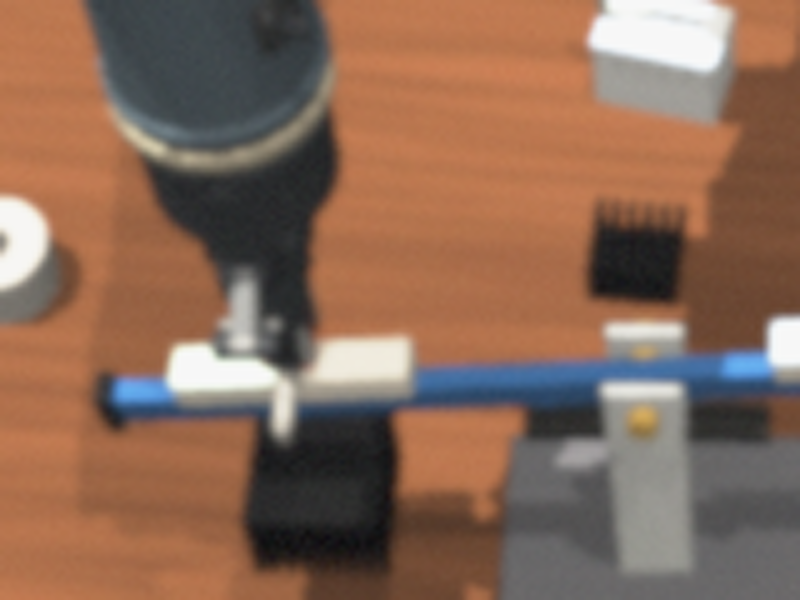

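The picture shows the rod sitting in the notch (285,400) with the bar tilted right end down. I ease off the side load before opening.

```bash

python3 -m creep '-0.1 0 -0.1 0 0 0 0.5; -0.15 0 -0.3 0 0 0 0.5; -0.15 0 -0.3 0 0 0 0.5; -0.15 0 -0.3 0 0 0 0.5'; python3 s.py
```

```text
t: 12.27
position: [0.6409, -0.148, 0.1968]
tcp_rot: [-2.112, -2.325, -0.001]
wrist_force: [-0.4, 3.1, -0.1]
finger_gap: 0.0113
t 12.47 a 0.0007 b -0.1509 z 0.1967 | Fx 1.17 Fy 4.56 Fz -0.37 gap 0.0115
mean F [0.11 3.2  0.1 ]
```

```bash

python3 -m creep '0.04 0 0 0 0 0 0.5; 0.08 0 0 0 0 0 0.5; 0.08 0 0 0 0 0 0.5; 0.08 0 0 0 0 0 0.5'; python3 s.py
```

```text
t: 12.8
position: [0.6408, -0.1481, 0.1968]
tcp_rot: [-2.113, -2.324, -0.0]
wrist_force: [-0.1, 4.6, -0.7]
finger_gap: 0.0112
t 13.00 a 0.0006 b -0.1509 z 0.1968 | Fx 0.32 Fy 4.28 Fz -0.33 gap 0.0113
mean F [ 0.77  4.69 -0.92]
```

```bash

python3 -m creep '0.05 0 0 0 0 0 0.5; 0.1 0 0 0 0 0 0.5; 0.1 0 0 0 0 0 0.5; 0.1 0 0 0 0 0 0.5'; python3 s.py; python3 -c "
from h import *
print(arm.get_state()['ft_torque'])"
```

```text
t: 13.33
position: [0.6408, -0.148, 0.1969]
tcp_rot: [2.114, 2.323, -0.0]
wrist_force: [0.7, 2.0, -0.7]
finger_gap: 0.0115
t 13.53 a 0.0006 b -0.1507 z 0.1968 | Fx 0.70 Fy 0.76 Fz -1.09 gap 0.0113
mean F [ 0.87  1.54 -0.23]
[ 0.35905296 -0.16136606  0.02858973]
```

```bash

python3 -m creep '0 0 0 0 0 0 1.3; 0 0 0 0 0 0 1.6; 0 0 0 0 0 0 2; 0 0 0 0 0 0 2.6; 0 0 0 0 0 0 3.2; 0 0 0 0 0 0 3.6; 0 0 0 0 0 0 3.6'; python3 s.py
python3 -m creep '0 0 -0.5 0 0 0 3.6; 0 0 -1.5 0 0 0 3.6; 0 0 -3 0 0 0 3.6; 0 0 -5 0 0 0 3.6; 0 0 -7 0 0 0 3.6; 0 0 -9 0 0 0 3.6; 0 0 -11 0 0 0 3.6; 0 0 -12 0 0 0 3.6; 0 0 -12 0 0 0 3.6'
python3 -c "
from h import *
st(); go(.428,.256,.30,15); a=snap('scene','s6'); b=snap('top','t6'); st()"
```

```text
t: 14.12
position: [0.6407, -0.1475, 0.1968]
tcp_rot: [2.114, 2.324, -0.0]
wrist_force: [-0.7, 0.5, 0.8]
finger_gap: 0.0357
t 14.32 a 0.0006 b -0.1502 z 0.1968 | Fx -0.06 Fy 0.50 Fz 0.46 gap 0.0358
mean F [-0.07  0.42  0.27]
t: 15.07
position: [0.6418, -0.1474, 0.3201]
tcp_rot: [2.111, 2.321, 0.004]
wrist_force: [0.0, -0.9, 0.0]
finger_gap: 0.0355
t 15.07 a 0.0017 b -0.1502 z 0.3201 | Fx -0.07 Fy -0.93 Fz 0.02 gap 0.0355
shift [ 42.18 -17.48   1.87] turn [ 0.27  0.09 -9.57] yaw 5.43
t 15.17 a 0.0005 b -0.1501 z 0.3166 | Fx -0.04 Fy 0.04 Fz -0.64 gap 0.0361
```

```bash

python3 -m creep '1 -0.4 0 0 0 -0.5 3.6; 4 -1.6 0 0 0 -1 3.6; 7.5 -3.1 0.2 0 0 -2 5; 11 -4.6 0.4 0 0 -3 6; 14.5 -6 0.6 0 0 -4 7; 18 -7.5 0.8 0 0 -5 8; 21.5 -8.9 1 0 0 -6 8.5; 25 -10.3 1.2 0 0 -7 8.5; 28.5 -11.8 1.4 0 0 -8 8.5; 32 -13.2 1.5 0 0 -9 8.5; 35.5 -14.7 1.6 0 0 -9.5 8.5; 38.5 -16 1.6 0 0 -9.5 8.5'
python3 -c "
from h import *
go(.428,.256,.149,15); 
im=cv2.imread('pics/s6.png')[150:310,170:430]; cv2.imwrite('pics/c6.png',cv2.resize(im,None,fx=3,fy=3,interpolation=2))"
```

```text
t: 16.17
position: [0.4421, 0.2227, 0.2997]
tcp_rot: [-1.91, -2.493, 0.003]
wrist_force: [1.0, 0.2, 0.6]
finger_gap: 0.0851
shift [ 3.58 -0.46 15.07] turn [-0.12 -0.    0.09] yaw 15.09
```

View pics/c6.png

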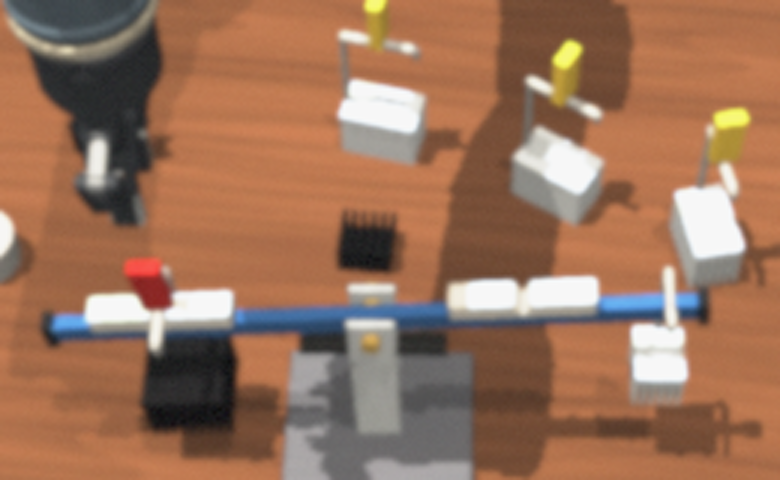

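Heavy sink hangs in the right notch, red grip at crop (148,283); the bar is now right end down; left notch at crop (523,298).

```bash
python3 - <<'E'
from h import *
def onbar(n,u,v,a=0):
    o,d=ray(n,u,v); w=Mid+a*ex; s=((w-o[:2])@ex)/(d[:2]@ex); p=o+s*d; return (p[:2]-Mid)@ey,p[2]
f=lambda x,y:("scene",170+x/3,150+y/3)
for k,x,y in [("Lnotch top",523,296),("barL top",703,294),("barR top",50,318),("sadL in",448,299),("sadL out",598,292),("sadR in",234,305),("sadR out",87,310)]: print(k,np.round(onbar(*f(x,y)),4))
E
python3 -m creep '1.2 -0.2 1 0 0 0 8.5; 2.6 -0.4 3 0 0 0 8.5; 3.5 -0.45 5 0 0 0 8.5; 3.6 -0.45 7.5 0 0 0 8.5; 3.6 -0.45 10 0 0 0 8.5; 3.6 -0.45 12 0 0 0 8.5; 3.6 -0.45 12 0 0 0 8.5'
python3 - <<'E'
from h import *
a=snap("scene","s7"); go(.428,.256,.150,15)
im=a[150:230,370:450]; cv2.imwrite('pics/c7.png',cv2.resize(im,None,fx=6,fy=6,interpolation=2))
h=cv2.cvtColor(im,cv2.COLOR_BGR2HSV); m=(h[...,0]>22)&(h[...,0]<34)&(h[...,1]>150)&(h[...,2]>90); ys,xs=np.where(m); print(len(xs),xs.mean()+370,ys.mean()+150)
E
```

```text
Lnotch top [0.1119 0.1986]
barL top [0.239  0.2044]
barR top [-0.2333  0.1593]
sadL in [0.0586 0.1932]
sadL out [0.1648 0.2052]
sadR in [-0.0958  0.181 ]
sadR out [-0.204   0.1713]
t: 16.75
position: [0.4283, 0.2527, 0.1767]
tcp_rot: [-1.91, -2.49, 0.011]
wrist_force: [-0.9, -0.8, 0.0]
finger_gap: 0.0848
shift [ 0.28 -0.04  2.88] turn [-0.3   0.07  0.01] yaw 15.01
41 411.219512195122 190.4390243902439
```

```bash

python3 -m creep '0.1 0 0.8 0 0 0 8.5; 0.2 0 1.8 0 0 0 8.5; 0.2 0 2.6 0 0 0 8.5; 0.2 0 2.6 0 0 0 8.5; 0.2 0 2.6 0 0 0 8.5'
python3 -c "
from h import *
st(); go(.428,.256,.150,15)"
python3 -m creep '0 0 0 0 0 0 4; 0 0 0 0 0 0 2.5; 0 0 0 0 0 0 2; 0 0 0 0 0 0 1.5; 0 0 0 0 0 0 1; 0 0 0 0 0 0 0.6; 0 0 0 0 0 0 0.6; 0 0 0 0 0 0 0.6; 0 0 0 0 0 0 0.6; 0 0 0 0 0 0 0.6' 60
python3 -c "
from h import *
st(); go(.428,.256,.150,15)"
```

```text
t: 17.22
position: [0.4307, 0.2562, 0.1546]
tcp_rot: [-1.914, -2.491, 0.001]
wrist_force: [0.8, 1.1, 0.7]
finger_gap: 0.0851
t 17.22 a -0.1705 b 0.2714 z 0.1546 | Fx 0.89 Fy 1.00 Fz 0.69 gap 0.0851
shift [ 0.06 -0.27  0.47] turn [-0.03  0.01 -0.06] yaw 14.94
t: 18.05
position: [0.4307, 0.2564, 0.155]
tcp_rot: [-1.914, -2.491, -0.0]
wrist_force: [-1.7, 0.8, 4.6]
finger_gap: 0.0112
t 18.05 a -0.1705 b 0.2716 z 0.1550 | Fx -1.57 Fy 1.00 Fz 4.63 gap 0.0112
shift [ 0.03 -0.27  0.5 ] turn [ 0.   -0.01 -0.06] yaw 14.94
```

```bash

python3 -m creep '0 0 -0.5 0 0 0 0.5; 0 0 -1.5 0 0 0 0.5; 0 0 -3 0 0 0 0.5; 0 0 -5 0 0 0 0.5; 0 0 -7 0 0 0 0.5; 0 0 -8.5 0 0 0 0.5; 0 0 -9.3 0 0 0 0.5; 0 0 -9.3 0 0 0 0.5; 0 0 -9.3 0 0 0 0.5'; python3 s.py
python3 -c "
from h import *
bar(-.12,.10,.248)"
```

```text
t: 18.8
position: [0.4309, 0.256, 0.2478]
tcp_rot: [1.914, 2.491, 0.0]
wrist_force: [0.3, -0.3, -3.1]
finger_gap: 0.0114
t 19.00 a -0.1708 b 0.2711 z 0.2469 | Fx 0.88 Fy 0.41 Fz -2.65 gap 0.0111
mean F [-0.04 -0.33 -3.23]
shift [-17.72   2.17  -0.11] turn [-0.1   0.03  9.54] yaw 14.94
```

```bash

python3 -m creep '-0.1 0.7 0 0 0 1 0.5; -0.4 2.3 0 0 0 2.5 0.5; -0.7 4.2 0 0 0 4.5 0.5; -1.3 6 0 0 0 6.5 0.5; -3 6.7 0 0 0 8.5 0.5; -5.2 6.3 0 0 0 9.5 0.5; -7.6 5.85 0 0 0 9.5 0.5; -10 5.4 0 0 0 9.5 0.5; -12.4 5 0 0 0 9.5 0.5; -14.6 4.7 0 0 0 9.5 0.5; -16.4 4.4 0 0 0 9.5 0.5; -17.6 4.2 0 0 0 9.5 0.5'; python3 s.py
python3 -c "
from h import *
bar(-.1,.10,.248);bar(0,.10,.248)"
```

```text
t: 20.0
position: [0.5171, 0.0939, 0.2473]
tcp_rot: [2.118, 2.32, -0.002]
wrist_force: [0.3, -0.0, -2.8]
finger_gap: 0.0115
t 20.20 a -0.0997 b 0.1053 z 0.2477 | Fx 0.22 Fy -0.06 Fz -3.07 gap 0.0111
mean F [-0.02 -0.52 -2.95]
shift [-0.53 -0.03 -0.03] turn [-0.01 -0.04  0.  ] yaw 5.4
shift [-0.53  9.97 -0.03] turn [-0.01 -0.04  0.  ] yaw 5.4
```

```bash
python3 -m creep '-0.1 0.4 0 0 0 0 0.5; -0.3 1.4 0 0 0 0 0.5; -0.5 2.8 0 0 0 0 0.5; -0.5 4.2 0 0 0 0 0.5; -0.5 5.6 0 0 0 0 0.5; -0.5 7 0 0 0 0 0.5; -0.5 8.2 0 0 0 0 0.5; -0.5 9.2 0 0 0 0 0.5; -0.5 9.8 0 0 0 0 0.5; -0.5 10 0 0 0 0 0.5; -0.5 10 0 0 0 0 0.5; -0.5 10 0 0 0 0 0.5'; python3 s.py
python3 - <<'E'
from h import *
a=snap("scene","s8")[200:275,300:400]; cv2.imwrite("pics/c8.png",cv2.resize(a,None,fx=8,fy=8,interpolation=2))
def P(b,a,z): return ((proj("scene",[*(Mid+a*ex+b*ey),z])-[300,200])*8).round()
s=arm.get_state()["position"]; b=(s[:2]-Mid)@ey; r=s[2]-.021
print("rod lip,mid,wire,wirebot",P(b,.032,r),P(b,0,r),P(b,-.032,r),P(b,-.032,r-.084)); print("notch front .112",P(.112,.01,.199),"mid",P(.112,0,.199))
E
```

```text
t: 21.2
position: [0.6165, 0.1018, 0.2476]
tcp_rot: [-2.113, -2.324, 0.001]
wrist_force: [-0.1, -0.5, -3.0]
finger_gap: 0.0111
t 21.40 a -0.0001 b 0.0999 z 0.2480 | Fx -0.64 Fy 0.18 Fz -3.29 gap 0.0112
mean F [-0.43 -0.02 -3.02]
rod lip,mid,wire,wirebot [312. 436.] [312. 331.] [312. 230.] [304. 397.]
notch front .112 [355. 420.] mid [355. 388.]
```

View pics/c8.png

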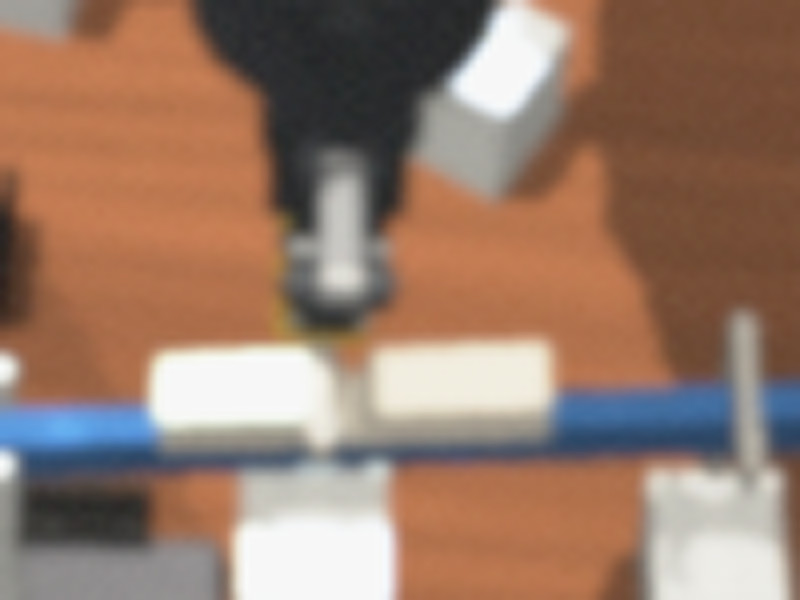

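Rod at x≈320, notch gap at x≈355, so the notch is about 10 mm further out. I shift 4 mm inward, lower to a light touch, and draw outward.

```bash
python3 -m creep '-0.2 0 0.3 0 0 0 0.5; -0.4 0 0.8 0 0 0 0.5; -0.4 0 1.4 0 0 0 0.5; -0.4 0 1.9 0 0 0 0.5; -0.4 0 2.2 0 0 0 0.5; -0.4 0 2.4 0 0 0 0.5; -0.4 0 2.6 0 0 0 0.5; -0.4 0 2.8 0 0 0 0.5; -0.4 0 3.0 0 0 0 0.5; -0.4 0 3.0 0 0 0 0.5; -0.4 0 3.0 0 0 0 0.5'; python3 s.py
```

```text
t: 22.37
position: [0.6174, 0.0979, 0.218]
tcp_rot: [2.113, 2.324, 0.001]
wrist_force: [-1.4, 4.0, 3.4]
finger_gap: 0.0114
t 22.57 a 0.0004 b 0.0961 z 0.2181 | Fx -0.24 Fy 4.13 Fz 2.78 gap 0.0111
mean F [0.03 3.93 3.03]
```

```bash
cat >> h.py <<'E'
def tilt(im):
    H,S,V=cv2.split(cv2.cvtColor(im,cv2.COLOR_BGR2HSV)); m=((H>98)&(H<118)&(S>110)&(V>50)); m[:225]=0; m[300:]=0; m[:,:170]=0; m[:,415:]=0
    z=[]
    def onbar(u,v):
        o,d=ray("scene",u,v); s=((Mid-o[:2])@ex)/(d[:2]@ex); p=o+s*d; return (p[:2]-Mid)@ey,p[2]
    cols=[u for u in range(175,412) if m[:,u].sum()>=3]
    P=np.array([onbar(u,np.where(m[:,u])[0].mean()) for u in cols])
    from numpy.polynomial import polynomial as pl
    ok=np.ones(len(P),bool)
    for _ in range(4):
        c=pl.polyfit(P[ok,0],P[ok,1],1); r=P[:,1]-pl.polyval(P[:,0],c); ok=abs(r)<max(2*np.std(r[ok]),.002)
    return round(float(-c[1]),4),round(float(c[0]),4),int(ok.sum())
E
python3 - <<'E'
from h import *
for n in ["scene0","s3","s5","s6","s8"]: print(n,tilt(cv2.imread(f"pics/{n}.png")))
print("now",tilt(snap("scene","s9")),arm.get_state()["ft_torque"]); st()
im=cv2.imread("pics/s9.png")[190:270,180:380]; 
for n in ["s8","s9"]:
    pass
E
```

```text
scene0 (0.0945, 0.1696, 80)
s3 (0.0943, 0.1694, 78)
s5 (-0.1065, 0.1692, 76)
s6 (-0.096, 0.1686, 79)
s8 (-0.091, 0.1687, 78)
now (0.0256, 0.169, 81) [ 0.87140897  0.05272464 -0.0103847 ]
t 22.62 a 0.0004 b 0.0961 z 0.2180 | Fx 0.07 Fy 3.67 Fz 1.98 gap 0.0112
```

Tilt measurement (+0.026 now vs -0.091 before) shows that I simply pressed deeper than intended, about 4 N; the bar is far from its stops. I ease up to about 1.3 N and draw outward.

```bash
python3 -m creep '0 0 -0.2 0 0 0 0.5; 0 0 -0.4 0 0 0 0.5; 0 0 -0.6 0 0 0 0.5; 0 0 -0.75 0 0 0 0.5; 0 0 -0.75 0 0 0 0.5; 0 0 -0.75 0 0 0 0.5'; python3 s.py
python3 -m creep '0.1 0 0 0 0 0 0.5; 0.2 0 0 0 0 0 0.5; 0.3 0 0 0 0 0 0.5; 0.4 0 0 0 0 0 0.5; 0.5 0 0 0 0 0 0.5; 0.6 0 0 0 0 0 0.5; 0.7 0 0 0 0 0 0.5; 0.8 0 0 0 0 0 0.5'; python3 s.py; python3 -c "
from h import *
print(tilt(snap('scene','s10')))"
```

```text
t: 23.12
position: [0.6171, 0.0968, 0.2252]
tcp_rot: [2.114, 2.323, -0.001]
wrist_force: [0.4, -0.2, -1.6]
finger_gap: 0.0113
t 23.32 a 0.0001 b 0.0958 z 0.2251 | Fx -0.78 Fy -0.85 Fz -1.93 gap 0.0114
mean F [-0.11 -0.81 -1.35]
t: 23.98
position: [0.6164, 0.1056, 0.2253]
tcp_rot: [-2.114, -2.324, -0.0]
wrist_force: [0.1, -0.4, -1.9]
finger_gap: 0.011
t 24.18 a 0.0002 b 0.1043 z 0.2254 | Fx 0.14 Fy 0.28 Fz -1.05 gap 0.0112
mean F [ 0.19 -0.09 -0.86]
(-0.0456, 0.1689, 84)
```

```bash
for i in 1; do :; done
python3 -m creep '0.1 0 0 0 0 0 0.5; 0.2 0 0 0 0 0 0.5; 0.3 0 0 0 0 0 0.5; 0.3 0 0 0 0 0 0.5'; python3 s.py
python3 -c "
from h import *
print(tilt(snap('scene','s11')))"
python3 -m creep '0.1 0 0 0 0 0 0.5; 0.2 0 0 0 0 0 0.5; 0.3 0 0 0 0 0 0.5; 0.3 0 0 0 0 0 0.5'; python3 s.py
python3 -c "
from h import *
print(tilt(snap('scene','s12')))"
```

```text
t: 24.57
position: [0.616, 0.1088, 0.2252]
tcp_rot: [-2.113, -2.324, 0.0]
wrist_force: [0.7, -0.3, -2.8]
finger_gap: 0.0111
t 24.77 a 0.0001 b 0.1072 z 0.2253 | Fx -0.01 Fy 0.82 Fz -2.55 gap 0.0112
mean F [ 0.03  0.25 -2.43]
(-0.0803, 0.1692, 82)
t: 25.15
position: [0.6158, 0.1116, 0.2253]
tcp_rot: [-2.114, -2.324, 0.0]
wrist_force: [-0.8, 0.4, -2.6]
finger_gap: 0.0114
t 25.35 a 0.0002 b 0.1099 z 0.2253 | Fx -0.53 Fy -0.34 Fz -3.29 gap 0.0110
mean F [ 0.01 -0.06 -2.82]
(-0.0905, 0.1688, 77)
```

The bar sprang back to -0.09 with the rod about 2 mm above the notch floor: dropped in. Lowering while checking side force.

```bash

python3 -m creep '0 0 0.1 0 0 0 0.5; 0 0 0.2 0 0 0 0.5; 0.05 0 0.35 0 0 0 0.5; 0.1 0 0.5 0 0 0 0.5; 0.1 0 0.6 0 0 0 0.5; 0.1 0 0.6 0 0 0 0.5; 0.1 0 0.6 0 0 0 0.5'; python3 s.py
python3 -c "
from h import *
print(tilt(snap('scene','s13')))"
```

```text
t: 25.98
position: [0.6158, 0.1122, 0.2192]
tcp_rot: [2.114, 2.324, -0.0]
wrist_force: [1.1, -2.4, -1.3]
finger_gap: 0.011
t 26.18 a 0.0002 b 0.1107 z 0.2193 | Fx 1.01 Fy -1.47 Fz -1.94 gap 0.0111
mean F [ 0.7  -2.13 -1.95]
(-0.0521, 0.1691, 80)
```

```bash

python3 -m creep '-0.1 0 0 0 0 0 0.5; -0.15 0 0.1 0 0 0 0.5; -0.15 0 0.25 0 0 0 0.5; -0.1 0 0.4 0 0 0 0.5; -0.1 0 0.5 0 0 0 0.5; -0.1 0 0.5 0 0 0 0.5; -0.1 0 0.5 0 0 0 0.5'; python3 s.py
python3 -c "
from h import *
print(tilt(snap('scene','s14')))"
```

```text
t: 26.82
position: [0.6159, 0.1123, 0.2144]
tcp_rot: [-2.113, -2.325, -0.002]
wrist_force: [0.2, 2.9, 0.5]
finger_gap: 0.0117
t 27.02 a 0.0003 b 0.1107 z 0.2145 | Fx 0.28 Fy 5.42 Fz 0.99 gap 0.0110
mean F [0.33 4.36 0.91]
(-0.0175, 0.1689, 86)
```

Side force flips sign within a ~1 mm shift, so both notch walls hold the rod. Relax side load and release.

```bash

python3 -m creep '0.05 0 0 0 0 0 0.5; 0.1 0 0 0 0 0 0.5; 0.1 0 0 0 0 0 0.5; 0.1 0 0 0 0 0 0.5'; python3 s.py; python3 -m creep '0 0 0 0 0 0 0.5;0 0 0 0 0 0 0.5'; python3 s.py
```

```text
t: 27.4
position: [0.6159, 0.1124, 0.2144]
tcp_rot: [2.114, 2.324, 0.0]
wrist_force: [0.4, 3.6, 1.0]
finger_gap: 0.0111
t 27.60 a 0.0003 b 0.1108 z 0.2143 | Fx 0.87 Fy 3.33 Fz 0.38 gap 0.0114
mean F [0.76 3.63 0.8 ]
t: 27.77
position: [0.6158, 0.1124, 0.2143]
tcp_rot: [2.114, 2.324, 0.0]
wrist_force: [1.4, 2.9, 1.4]
finger_gap: 0.0112
t 27.97 a 0.0003 b 0.1108 z 0.2143 | Fx 1.86 Fy 3.14 Fz 1.00 gap 0.0113
mean F [1.48 3.14 1.02]
```

```bash

python3 -m creep '0.05 0 -0.05 0 0 0 0.5; 0.1 0 -0.1 0 0 0 0.5; 0.1 0 -0.1 0 0 0 0.5; 0.1 0 -0.1 0 0 0 0.5'; python3 s.py
```

```text
t: 28.3
position: [0.6156, 0.1125, 0.2151]
tcp_rot: [2.114, 2.323, -0.002]
wrist_force: [0.7, 0.2, -0.6]
finger_gap: 0.0114
t 28.50 a -0.0000 b 0.1112 z 0.2151 | Fx -0.00 Fy -2.37 Fz -0.59 gap 0.0114
mean F [ 0.62 -1.09 -0.7 ]
```

```bash

python3 -m creep '-0.02 0 0 0 0 0 1.3; -0.02 0 0 0 0 0 1.6; -0.02 0 0 0 0 0 2; -0.02 0 0 0 0 0 2.6; -0.02 0 0 0 0 0 3.2; -0.02 0 0 0 0 0 3.6; -0.02 0 0 0 0 0 3.6'; python3 s.py
python3 -m creep '0 0 -0.5 0 0 0 3.6; 0 0 -1.5 0 0 0 3.6; 0 0 -3 0 0 0 3.6; 0 0 -5 0 0 0 3.6; 0 0 -7 0 0 0 3.6; 0 0 -9 0 0 0 3.6; 0 0 -11 0 0 0 3.6; 0 -2 -12 0 0 0 3.6; 0 -5 -12 0 0 0 3.6; 0 -8 -12 0 0 0 3.6; 0 -11 -12 0 0 0 3.6; 0 -13 -12 0 0 0 3.6'
python3 - <<'E'
from h import *
a=snap("scene","s15"); print(tilt(a)); 
for i in range(6): arm.read_camera("top")
a=snap("scene","s16"); print(tilt(a)); st()
cv2.imwrite("pics/c9.png",cv2.resize(a[140:330,165:430],None,fx=3,fy=3,interpolation=2))
E
```

```text
t: 29.08
position: [0.6157, 0.1133, 0.2153]
tcp_rot: [-2.114, -2.324, -0.0]
wrist_force: [0.6, 0.1, 0.2]
finger_gap: 0.036
t 29.28 a 0.0002 b 0.1117 z 0.2153 | Fx 0.52 Fy 0.38 Fz -0.29 gap 0.0360
mean F [0.39 0.16 0.27]
t: 30.28
position: [0.4839, 0.101, 0.3365]
tcp_rot: [2.112, 2.324, 0.0]
wrist_force: [-0.4, 0.5, 0.5]
finger_gap: 0.0363
(-0.01, 0.1694, 88)
(-0.0093, 0.1694, 88)
t 30.68 a -0.1290 b 0.1117 z 0.3352 | Fx 0.96 Fy -0.33 Fz -0.61 gap 0.0359
```

View pics/c9.png

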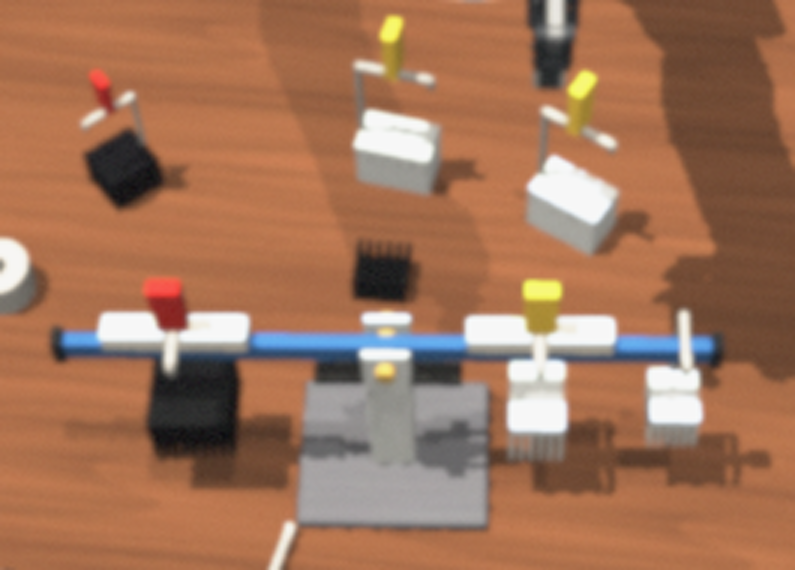

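Both sinks hang with their rods mid-saddle (crop (171,350) and (540,345)), the bar is level, and the gripper is well clear.

```bash
python3 -c "
from h import *
a=snap('scene','s17'); print(tilt(a)); print(arm.finish_job())"
```

```text
(-0.0093, 0.1694, 89)
the job is handed in; nothing more can be done
None
```

Both heat sinks are hung and the job is handed in, at about 31 s of the 67 s allowed. I hung the big black sink first, on the right saddle, and released it. I then hung the leftmost silver one on the left saddle. I found each notch by drawing the rod lightly along the saddle until it dropped in.

**Last checks:**
- The last picture shows both rods at the middle of their saddles, and the small sink still in its place at the left end.
- The bar reads a tilt of -0.009 rad, unchanged over the last readings, so it is level and at rest.
- The gripper was about 130 mm in front of the bar and 335 mm above the bench when I handed in.
- The bystanders and look-alikes visible in that cropped view look undisturbed. I did not check the meter, jar or the rest of the driver in a final picture.

**What did not go to plan:**
- On the left saddle the first touch pressed harder than I meant, about 4 to 6 N. It tilted the bar from -0.09 to +0.03 rad, well short of its stops at ±0.20. I eased off before drawing the rod along.
- While the rods sat in the notches, side forces reached up to about 5 N. I relaxed them before opening the gripper each time.

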